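# Load the headspace sample carrier

## Robot

A 6-joint arm with a two-finger parallel gripper is mounted at the origin on the work surface; the furniture and walls round the work are solid. World frame = base frame: x ahead of the robot, y to its left, z up, the work surface at z = 0. Lengths are in mm, angles in rad, forces in N, time in s.
With the tool pointing down it reaches from about 300 to 775 mm from the base axis. Payload 14.6 kg.
Tool frame: the origin (TCP) lies between the finger pads; the fingertips stand manip.tip_reach ahead of it and the grasp point (between the pads) lies 5 mm behind it (manip.tip_reach is the distance from the TCP to the fingertips, in mm); z points along the fingers, y is the line along which they close (so a half turn about z gives the same grasp; the last joint's range is limited). The gripper opens to 94 mm and grips with 3 to 60 N. Pads are 16 mm wide; open, the fingers measure 119 mm over their backs; the gripper's body (75 mm by 177 mm) begins 78 mm behind the grasp point.
Start: joints at [1.215, 0.3, 1.521, -0, 1.321, -0.067], TCP at [156.639, 527.213, 219.446] pointing down, gripper open.
Joint ranges: [-3.03, 3.03], [-0.79, 2.21], [0.23, 2.52], [-1.04, 4.18], [0, 3.07], [-2.55, 2.55]. Speed limits (rad/s): [2.22, 2.22, 2.57, 3.14, 3.14, 3.14].

## Interface

Orientations are given as [roll, pitch, yaw] about the fixed x, y, z axes, in that order (R = Rz(yaw) Ry(pitch) Rx(roll)).
In Python, from cell import manip gives the robot as it stands. The module is installed in compiled form; this text tells all that it offers.
- The arm moves only by the shell command python3 -m creep 'ROWS' [FORCE]. ROWS is JSON, a list of rows, each a list of 3 entries, a list of its own where there are three numbers: the opening, from -1 (shut) to 1 (fully open), then the shift along the tool's x, y, z in cm, then the turn about the tool's z in units of 5 degrees (1.0 is 5 degrees). In form: [[grip, [tx, ty, tz], roll], ...]. A call has 1 to 12 rows; each row is the pose to reach, as a shift and turn from the pose commanded when the call began, along the tool's axes at that moment; what a row does not reach only later rows make up. A row lasts 1/10 s, in which the tool goes at most 50 mm and 8.59 degrees, less where a joint would pass 70% of its speed; a pose out of reach is approached as far as the arm can. A call with a gripper value outside its range is refused whole. The fingers move at their own pace and stop on an object; FORCE is the grip in N (left out, the last holds). Time passes only in rows, so rows that repeat a pose let the fingers close. It gives the time, the measured TCP pose, the force, the opening and the grip force at its end, in the units of the state.
- manip.read_state(): the state, without advancing time (a new reading comes with each control period).
- manip.camera(name): name is "side" or "top" or "wrist"; returns the picture (400x640x3 uint8, red, green, blue); there is no depth.
- manip.camera_params(name): a dict with "fovy" (degrees; the focal length in pixels is half the picture's height over the tangent of half this angle, whatever the lens; pixels are square), "cx", "cy" (the principal point, pixels), "origin" and "attitude" of the camera in the world. Camera axes: x right, y down, z forward; pixel columns grow to the right and rows downward; lengths in mm; the calibration is good to about 2 mm. The wrist camera is an equidistant fisheye: a pixel r from the principal point sees the ray r / f radians off the axis. A picture is of the moment at which its call begins: read the wrist's pose just before it. camera_params takes no time and is no camera call; for the wrist camera it gives the pose at the moment of the call.
- manip.sign_off(): hands the job in; it is judged then, once.
The state is a dict: "clock": time; "joints": joint angles; "qd": joint speeds; "effort": joint torques, N m; "eef_pos": TCP position; "eef_rot": TCP orientation; "wrist_force": force on the tool from outside, world axes, zero at the start; "moment": the same for the moment, N m; "finger_gap": finger opening in mm; "finger_force": force on a finger pad.
Only numpy, scipy, OpenCV 4.12 (cv2) and the standard library are available. Lean on these libraries where they do the work, as an engineer would, in place of code of your own. Each camera call takes 0.05 s, during which the arm holds its last target. There are 200 camera calls.

## Task

Load the sample carrier for the next run: take the four sealed vials out of the steel tray and stand each in a free cup that fits it, the tall vials in the deep blue cups and the short vials in the shallow gold cups, so that all the caps end up at one height for the sampler's needle. Lower the glass vials right down onto the cup floors rather than dropping them, tip none over, and leave the red-capped vial that is already loaded where it is.

Things in the scene. Friction and masses are not known exactly. Their poses are not given: they have to be found in the camera images.
- vial_tall_blue: Tall clear glass vial with a crimped cap, a cylinder 22.4 mm across, 66 mm high; origin at the centre of its underside, z along its axis. Light blue cap. Starts upright in the steel tray (170 x 240 mm, floor 2 mm thick, rim 18 mm high). 
- vial_tall_grey: Tall clear glass vial with a crimped cap, a cylinder 22.4 mm across, 66 mm high; origin at the centre of its underside, z along its axis. Grey cap, like those of the short vials. Starts upright in the steel tray (170 x 240 mm, floor 2 mm thick, rim 18 mm high). 
- vial_short_a: Short clear glass vial with a crimped cap, a cylinder 22.4 mm across, 52 mm high; origin at the centre of its underside, z along its axis. Grey cap. Starts upright in the steel tray (170 x 240 mm, floor 2 mm thick, rim 18 mm high). 
- vial_short_b: Short clear glass vial with a crimped cap, a cylinder 22.4 mm across, 52 mm high; origin at the centre of its underside, z along its axis. Grey cap; the twin of the other short vial. Starts upright in the steel tray (170 x 240 mm, floor 2 mm thick, rim 18 mm high). 
- vial_loaded: Tall clear glass vial with a crimped cap, a cylinder 22.4 mm across, 66 mm high; origin at the centre of its underside, z along its axis. Red cap. Already stands in a deep cup of the carrier and stays there. Carrier: fixed plate, top 12 mm above the bench, six seats 70 mm apart in two rows of three: five cups in any order and a black plug 14 mm high; end handles 36 mm high.
- cup_deep_a: Deep blue cup like the other two, but occupied by the red-capped vial from the start. Tray and carrier stand to the left and right of a fixed lever press (x 0.39 to 0.51, y -0.11 to 0.17 m) whose knob is 0.37 m high: carry vials over it with the fingertips 0.46 m up or more, about 0.5 m from the base axis (the analyser's front is at x = 0.73 m).
- cup_deep_b: Deep blue round cup fixed on the carrier, 40 mm across (46 mm at the lip), bore 34 mm, flared to 39 mm at the lip; origin at the centre of its underside, 12 mm above the bench; lip at z = 38 mm, inner floor at z = 2 mm (bore 36 mm deep; a tall vial in it stands 30 mm above the lip). Empty at the start; takes either tall vial.
- cup_deep_c: Deep blue round cup fixed on the carrier, 40 mm across (46 mm at the lip), bore 34 mm, flared to 39 mm at the lip; origin at the centre of its underside, 12 mm above the bench; lip at z = 38 mm, inner floor at z = 2 mm (bore 36 mm deep; a tall vial in it stands 30 mm above the lip). Empty at the start; takes either tall vial.
- cup_shallow_a: Shallow gold round cup fixed on the carrier, 40 mm across (46 mm at the lip), bore 34 mm, flared to 39 mm at the lip; origin at the centre of its underside, 12 mm above the bench; lip at z = 38 mm, inner floor at z = 16 mm (bore 22 mm deep; a short vial in it stands 30 mm above the lip). Empty at the start; takes either short vial. 
- cup_shallow_b: Shallow gold round cup fixed on the carrier, 40 mm across (46 mm at the lip), bore 34 mm, flared to 39 mm at the lip; origin at the centre of its underside, 12 mm above the bench; lip at z = 38 mm, inner floor at z = 16 mm (bore 22 mm deep; a short vial in it stands 30 mm above the lip). Empty at the start; takes either short vial. 
Mind the look-alikes: they are no part of the job. What is shaped like the vial_tall_grey but green is not meant.

How it is judged:
By the outcome, as a careful person would: the job done as asked, in the order asked, and still so for the second after the job is handed in, with the robot touching nothing.
It also fails if it takes over 138 s, if anything falls off the work surface, if the arm or the gripper's body presses on something with over 40 N, if the wrist force passes 120 N, or if a joint passes its speed limit or range.

## Working session

There is one attempt and no reset: what is moved stays moved. The work goes in short steps, Python scripts to look and compute and a shell command to move; the robot and the scene stay as the last step left them, time stands still between calls to the robot, and variables do not carry over. Pictures are saved under pics/ and viewed, at most 14 in all, crops included, and the job is handed in when it is done.

```bash
mkdir -p pics
python3 - <<'E'
from cell import manip
import cv2
print(manip.read_state(), manip.tip_reach)
for n in("side","top","wrist"):
    print(n,manip.camera_params(n)); cv2.imwrite(f"pics/{n}0.png",manip.camera(n)[:,:,::-1])
E
```

```text
{'clock': 0.0, 'joints': array([ 1.21540182e+00,  3.00508506e-01,  1.52160109e+00, -3.07757316e-05,
        1.32074403e+00, -6.65841313e-02]), 'qd': array([-0.00206341, -0.00096353,  0.00021098,  0.00086438, -0.00179133,
        0.00095419]), 'effort': array([-4.76944206e-04, -5.31806731e+01, -3.52735698e+01,  7.07880151e-02,
        2.44071818e-02, -8.89574630e-05]), 'eef_pos': array([156.55533442, 526.96946613, 218.85735497]), 'eef_rot': array([-3.14033249e+00, -5.41559137e-05,  2.85278987e+00]), 'wrist_force': array([ 0.4140791 , -0.60056039, -0.66478427]), 'moment': array([ 0.02828617,  0.00724447, -0.03536395]), 'finger_force': 0.0, 'finger_gap': 93.88448815596179} 14.0
side {'fovy': 57.61108993474307, 'cx': 321.07881432898154, 'cy': 200.84268437266994, 'origin': array([269.15784598, 880.59887443, 538.39747731]), 'attitude': array([-2.04704582,  0.02377224, -2.88460534])}
top {'fovy': 54.50392660792978, 'cx': 320.74826782623336, 'cy': 201.32793383228122, 'origin': array([ 310.95697074,  -32.94528992, 1108.30026828]), 'attitude': array([-2.96807633,  0.00678893, -1.56592849])}
wrist {'fovy': 65.70646984690485, 'cx': 320.54336153296316, 'cy': 201.09505877213365, 'origin': array([ 92.5910976 , 546.29374941, 383.29632049]), 'attitude': array([2.90746345e+00, 3.07734863e-04, 1.28160502e+00])}
```

View pics/top0.png

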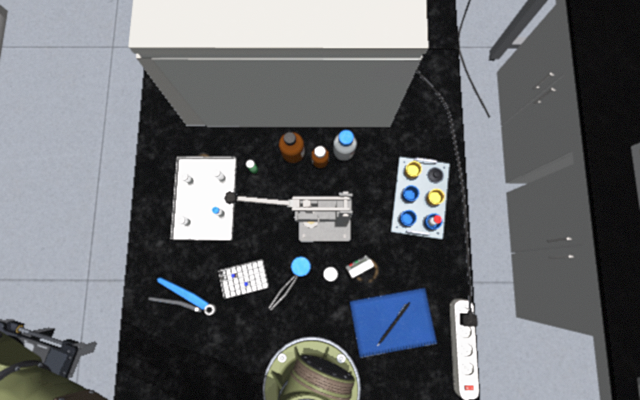

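View pics/side0.png

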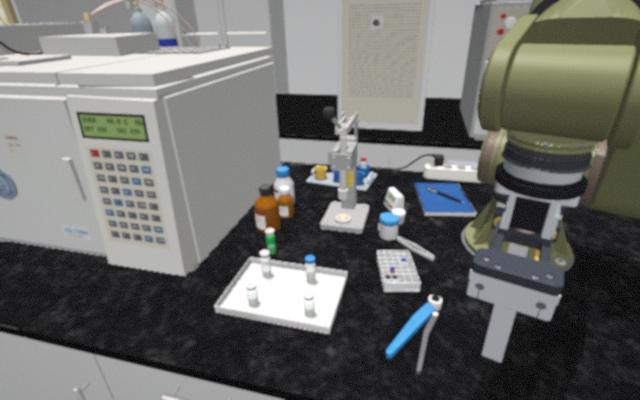

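View pics/wrist0.png

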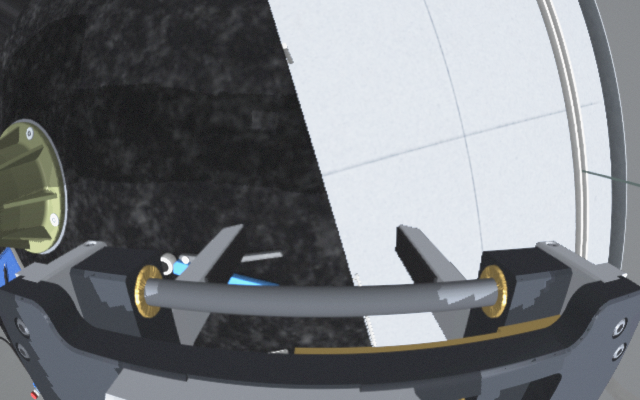

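The top view shows the tray on the left with caps at (187,178), (221,175), (215,210 blue) and (186,221). A green look-alike stands outside it at (252,166). In the carrier, the gold cups are at (413,171) and (435,198), the blue cups at (410,194) and (407,218), the red-capped vial at (433,222) and the plug at (436,175). The side view shows caps at (265,256), (310,262 blue), (252,290) and (309,296), with green at (270,235). The wrist camera sees only bench and fingers.

Run:
```python
import cv2,numpy as np
t=cv2.imread("pics/top0.png");s=cv2.imread("pics/side0.png")
a=cv2.resize(t[150:250,165:265],(400,400),interpolation=cv2.INTER_CUBIC)
b=cv2.resize(t[150:250,375:475],(400,400),interpolation=cv2.INTER_CUBIC)
c=cv2.resize(s[225:335,210:360],(800,586),interpolation=cv2.INTER_CUBIC)
cv2.imwrite("pics/c1.png",np.hstack([a,b]));cv2.imwrite("pics/c2.png",c)
```

```text
(no output)
```

View pics/c1.png

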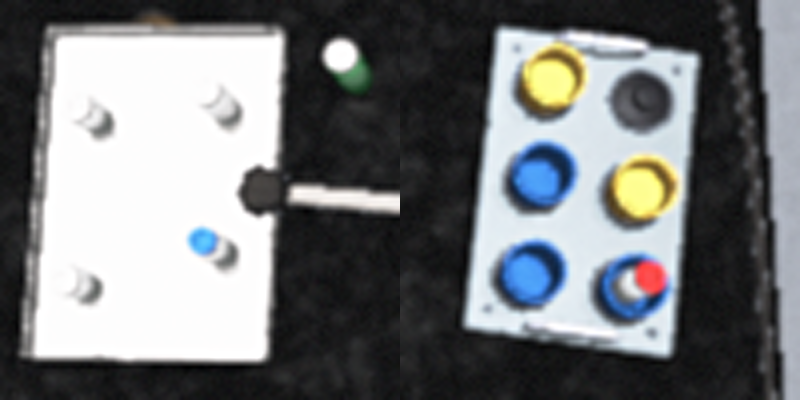

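View pics/c2.png

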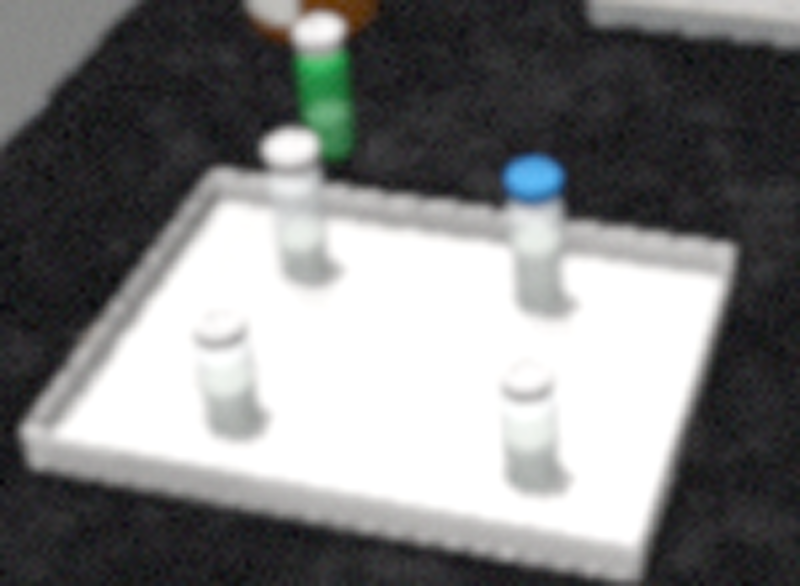

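The crops settle the identities. The tall grey-capped vial is at side (265,252) and top (217,174), and the blue-capped one is at side (310,258) and top (215,210). The shorts are at side (251,285) and (309,295), top (187,177) and (184,220). The green one outside the tray is the decoy. Next I'll convert these to positions.

```bash
cat > h.py <<'E'
import numpy as np,cv2
from scipy.spatial.transform import Rotation as Ro
from scipy.optimize import least_squares
from cell import manip
def ray(p,uv,fish=False):
    f=200/np.tan(np.radians(p["fovy"]/2)); d=(np.array(uv,float)-[p["cx"],p["cy"]])/f
    if fish:
        r=np.hypot(*d); v=np.r_[d/r*np.sin(r),np.cos(r)] if r>1e-9 else np.r_[0,0,1.]
    else: v=np.r_[d,1]
    return p["origin"],Ro.from_euler("xyz",p["attitude"]).apply(v)
def plane(p,uv,z,fish=False):
    o,d=ray(p,uv,fish); return (o+d*(z-o[2])/d[2])[:2]
def tri(r1,r2):
    (a,u),(b,v)=r1,r2; s=np.linalg.lstsq(np.c_[u,-v],b-a,rcond=None)[0]
    P,Q=a+s[0]*u,b+s[1]*v; return (P+Q)/2,np.linalg.norm(P-Q)
def go(xyz,yaw=None):
    s=manip.read_state(); R=Ro.from_euler("xyz",[np.pi,0,s["eef_rot"][2]])
    d=R.inv().apply(np.array(xyz)-s["eef_pos"])/10
    dy=0 if yaw is None else -np.degrees((yaw-s["eef_rot"][2]+np.pi/2)%np.pi-np.pi/2)/5
    print("at",s["eef_pos"].round(1),s["eef_rot"].round(3),"shift cm",d.round(2),"roll",round(dy,2),"gap",round(s["finger_gap"],1),"t",round(s["clock"],2))
E
python3 - <<'E'
from h import *
np.set_printoptions(precision=1,suppress=True)
T,S=manip.camera_params("top"),manip.camera_params("side")
ct=lambda u,v:(165+(u+.5)/4-.5,150+(v+.5)/4-.5); cc=lambda u,v:(375+(u-400+.5)/4-.5,150+(v+.5)/4-.5)
cs=lambda u,v:(210+(u+.5)/5.333-.5,225+(v+.5)/5.333-.5)
for n,t,s,b,h in [("tallgrey",(210,97),(291,140),(303,275),68),("tallblue",(203,241),(534,174),(540,302),68),("short1",(85,108),(221,322),(235,428),54),("short2",(72,280),(527,373),(535,480),54)]:
    print(n,tri(ray(T,ct(*t)),ray(S,cs(*s))),plane(T,ct(*t),h),plane(S,cs(*s),h),plane(S,cs(*b),2))
print("knob",plane(T,ct(262,191),360))
ob=[(553,77,50,0,1),(643,188,50,1,0),(543,173,50,0,0),(532,272,50,0,-1),(651,277,80,1,-1),(641,99,26,1,1)]
W=np.array([plane(T,cc(u,v),z) for u,v,z,_,_ in ob]);L=np.array([(70*(r),-70*c) for *_,c,r in ob])
f=lambda q:np.r_[(L@np.array([[np.cos(q[2]),np.sin(q[2])],[-np.sin(q[2]),np.cos(q[2])]])+q[:2]-W)].ravel()
q=least_squares(f,[480,-270,0]).x
print(W,q);print(f(q).reshape(-1,2));print(f(q).reshape(-1,2)+W)
print("redcap side",)
E
```

```text
tallgrey (array([572.5, 262.7,  66.3]), np.float64(5.853824574353586)) [569.1 261.3] [574.6 264.6] [573.  271.2]
tallblue (array([469.1, 261.6,  65.6]), np.float64(0.057087082964640386)) [468.7 261. ] [468.1 264.8] [468.  265.1]
short1 (array([567. , 355.4,  46.5]), np.float64(1.603661078932271)) [564.4 352.4] [563.4 363.3] [563.3 364.4]
short2 (array([444.6, 356.1,  46.8]), np.float64(0.5460750444952693)) [443.4 353.4] [442.3 363.8] [441.3 363.8]
knob [449.3 150.7]
[[ 589.7 -282.7]
 [ 510.8 -342. ]
 [ 521.1 -273.3]
 [ 451.9 -263.4]
 [ 444.9 -335.8]
 [ 580.1 -350.6]] [ 520.8 -273.2   -0.1]
[[ 0.5  0.7]
 [ 1.2 -0.7]
 [-0.3  0.1]
 [-0.6 -1.1]
 [-2.3  1.9]
 [ 1.4 -0.9]]
[[ 590.3 -282. ]
 [ 512.  -342.7]
 [ 520.8 -273.2]
 [ 451.4 -264.5]
 [ 442.6 -333.9]
 [ 581.5 -351.4]]
redcap side
```

```bash
python3 -c "
from h import *
go([505,300,260],1.571)"
```

```text
at [156.6 527.1 219. ] [-3.141 -0.     2.853] shift cm [-39.86 -11.84  -4.1 ] roll 14.69 gap 93.6 t 0.15
```

```bash
python3 -m creep '[[1,[-4,-1.2,-0.5],1.4],[1,[-8,-2.4,-1],2.8],[1,[-12,-3.6,-1.5],4.2],[1,[-16,-4.8,-2],5.6],[1,[-20,-6,-2.5],7],[1,[-24,-7.2,-3],8.4],[1,[-28,-8.4,-3.5],9.8],[1,[-32,-9.6,-4],11.2],[1,[-36,-10.8,-4.1],12.8],[1,[-39.9,-11.8,-4.1],14.7],[1,[-39.9,-11.8,-4.1],14.7],[1,[-39.9,-11.8,-4.1],14.7]]' 15
python3 - <<'E'
from h import *
go([505,300,260],1.571); print(manip.read_state()["joints"])
import json
p=manip.camera_params("wrist"); im=manip.camera("wrist"); cv2.imwrite("pics/w1.png",im[:,:,::-1])
json.dump({k:np.array(v).tolist() for k,v in p.items()},open("w1.json","w"))
E
```

```text
clock: 1.35
eef_pos: [505.6, 300.0, 259.8]
eef_rot: [-3.141, 0.0, 1.569]
wrist_force: [0.2, 0.6, -0.4]
finger_gap: 94.4
finger_force: 0.0
at [505.6 300.  259.8] [-3.141  0.     1.569] shift cm [-0.   -0.06 -0.02] roll -0.02 gap 94.4 t 1.35
[4.73227824e-01 3.59944309e-01 1.34815416e+00 1.16175865e-04
 1.43464838e+00 4.74528290e-01]
```

View pics/w1.png

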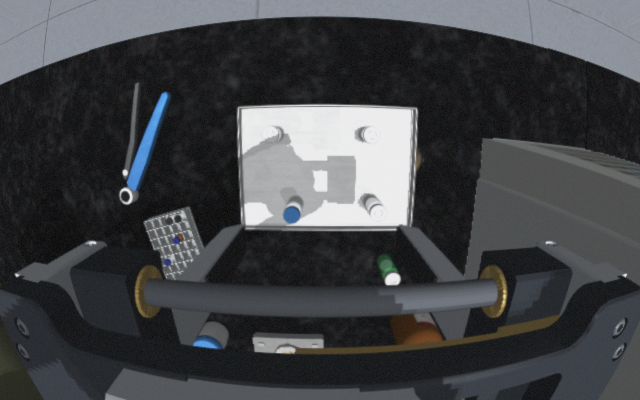

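The wrist view shows the tray with caps at about (270,131), (371,131), (291,214 blue) and (379,211 tall grey). I'll zoom in for precise centres.

Run:
```python
import cv2,numpy as np
i=cv2.imread("pics/w1.png")[95:235,235:425]
i=cv2.createCLAHE(3,(4,4)).apply(cv2.cvtColor(i,cv2.COLOR_BGR2GRAY))
cv2.imwrite("pics/w1c.png",cv2.resize(i,None,fx=4,fy=4,interpolation=cv2.INTER_CUBIC))
```

```text
(no output)
```

View pics/w1c.png

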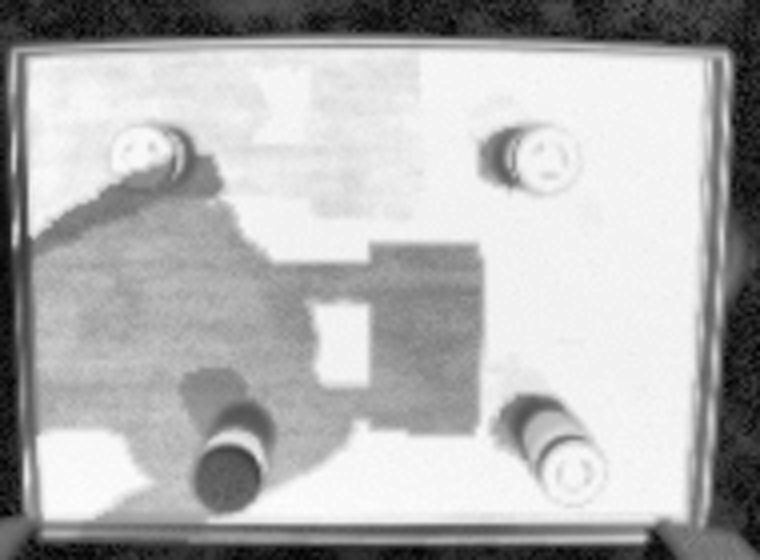

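The enhanced crop gives clear cap centres: (145,154), (548,159), (228,478) and (572,472).

Run:
```python
from h import *; import json
p={k:np.array(v) for k,v in json.load(open("w1.json")).items()}
c=lambda u,v:(235+(u+.5)/4-.5,95+(v+.5)/4-.5)
for n,t,h in [("short2",(145,154),54),("short1",(548,159),54),("blue",(228,478),68),("grey",(572,472),68)]: print(n,plane(p,c(*t),h,True).round(1))
for t in [(12,50),(732,52),(35,535),(706,530)]: print("rim",plane(p,c(*t),18,True).round(1))
go([571,267,200],1.571)
```

```text
short2 [446.4 362.6]
short1 [566.9 361. ]
blue [471.  266.3]
grey [574.5 267.9]
rim [395.9 398.7]
rim [635.7 398.7]
rim [396.7 231.1]
rim [634.2 232.2]
at [505.  300.7 260.1] [-3.141  0.     1.572] shift cm [-3.37  6.59  6.01] roll 0.01 gap 94.2 t 1.4
```

```bash
python3 -m creep '[[1,[-1.7,3.4,2],0],[1,[-3.4,6.8,5],0],[1,[-3.4,6.8,9],0],[1,[-3.4,6.8,13],0],[1,[-3.4,6.8,17],0],[1,[-3.4,6.8,19.5],0],[1,[-3.4,6.8,20.2],0],[1,[-3.4,6.8,20.2],0],[0,[-3.4,6.8,20.2],0],[-0.3,[-3.4,6.8,20.2],0]]' 15
python3 - <<'E'
from h import *
go([573.5,266.5,58])
cv2.imwrite("pics/w2.png",manip.camera("wrist")[150:400,100:540,::-1])
E
```

```text
clock: 2.4
eef_pos: [574.1, 266.9, 60.3]
eef_rot: [3.139, -0.001, 1.571]
wrist_force: [0.3, 0.0, -0.1]
finger_gap: 81.2
finger_force: 0.0
at [574.1 266.9  60.3] [ 3.139e+00 -1.000e-03  1.571e+00] shift cm [-0.04 -0.06  0.23] roll 0 gap 81.2 t 2.4
```

View pics/w2.png

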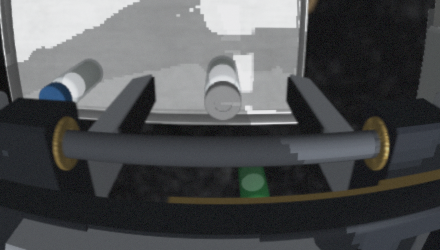

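The vial at (323,250) in the full picture is centred between the fingertips at (243,228) and (397,230). I'll close on it.

```bash
python3 -m creep '[[-0.3,[0,0,0],0],[-0.5,[0,0,0],0],[-0.6,[0,0,0],0],[-0.7,[0,0,0],0],[-0.9,[0,0,0],0],[-0.9,[0,0,0],0],[-0.9,[0,0,0],0],[-0.9,[0,0,0],0],[-0.9,[0,0,0],0],[-0.9,[0,0,0],0]]' 15
python3 -m creep '[[-0.9,[0,0,-1],0],[-0.9,[0,0,-3],0],[-0.9,[0,0,-7],0],[-0.9,[0,0,-12],0],[-0.9,[0,0,-17],0],[-0.9,[0,0,-22],0],[-0.9,[0,0,-27],0],[-0.9,[0,0,-32],0],[-0.9,[0,0,-36],0],[-0.9,[0,0,-40],0],[-0.9,[0,0,-44],0],[-0.9,[0,0,-44],0]]'
python3 -c "
from h import *
go([500,266,500]);go([520,-180,500]);go([520.8,-273.2,500],1.45);print(manip.read_state()['joints'])"
```

```text
clock: 3.45
eef_pos: [573.5, 266.4, 58.5]
eef_rot: [3.142, -0.0, 1.57]
wrist_force: [0.8, -0.4, -0.5]
finger_gap: 21.6
finger_force: 15.0
clock: 4.65
eef_pos: [572.8, 266.1, 505.4]
eef_rot: [3.132, -0.004, 1.57]
wrist_force: [-0.0, -0.3, 0.3]
finger_gap: 22.0
finger_force: 15.0
at [572.8 266.1 505.4] [ 3.132 -0.004  1.57 ] shift cm [-0.02 -7.28  0.54] roll 0 gap 22.0 t 4.65
at [572.8 266.1 505.4] [ 3.132 -0.004  1.57 ] shift cm [-44.62  -5.24   0.54] roll 0 gap 22.0 t 4.65
at [572.8 266.1 505.4] [ 3.132 -0.004  1.57 ] shift cm [-53.94  -5.15   0.54] roll 1.37 gap 22.0 t 4.65
[ 3.76969488e-01  5.27657350e-01  5.53675945e-01 -7.34503958e-06
  2.04962607e+00  3.77793793e-01]
```

```bash
python3 -m creep '[[-0.9,[-2,-0.2,0],0],[-0.9,[-6,-0.6,0],0],[-0.9,[-10.5,-1,0],0],[-0.9,[-15,-1.5,0],0],[-0.9,[-20,-2,0],0],[-0.9,[-25,-2.5,0],0],[-0.9,[-30,-3,0],0],[-0.9,[-35,-3.5,0],0],[-0.9,[-40,-4,0],0],[-0.9,[-45,-4.5,0],0],[-0.9,[-50,-4.8,0],0],[-0.9,[-52.5,-5.1,0],0]]'
python3 -m creep '[[-0.9,[-1,0,1],0],[-0.9,[-1.4,0,3],0],[-0.9,[-1.4,0,7],0],[-0.9,[-1.4,0,11],0],[-0.9,[-1.4,0,15],0],[-0.9,[-1.4,0,19],0],[-0.9,[-1.4,0,22],0],[-0.9,[-1.4,0,25],0],[-0.9,[-1.4,0,27],0],[-0.9,[-1.4,0,28],0],[-0.9,[-1.4,0,28],0],[-0.9,[-1.4,0,28],0]]'
python3 - <<'E'
from h import *; import json
go([520.8,-273.2,130])
p=manip.camera_params("wrist"); im=manip.camera("wrist"); cv2.imwrite("pics/w3.png",im[:,:,::-1])
json.dump({k:np.array(v).tolist() for k,v in p.items()},open("w3.json","w"))
E
```

```text
clock: 5.85
eef_pos: [520.9, -261.7, 497.8]
eef_rot: [-3.14, -0.0, 1.567]
wrist_force: [0.3, 0.6, -0.8]
finger_gap: 21.8
finger_force: 15.0
clock: 7.05
eef_pos: [522.3, -272.3, 219.5]
eef_rot: [3.14, 0.001, 1.57]
wrist_force: [0.5, 0.0, 0.3]
finger_gap: 22.1
finger_force: 15.0
at [ 522.3 -272.3  219.5] [3.14e+00 1.00e-03 1.57e+00] shift cm [-0.09 -0.15  8.95] roll 0 gap 22.1 t 7.05
```

View pics/w3.png

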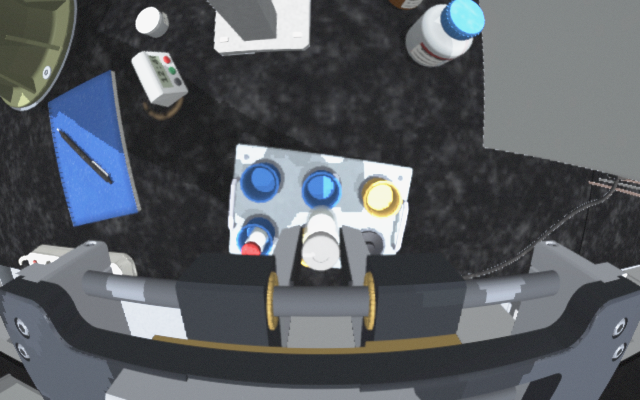

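The wrist view shows the held vial at (322,240) and cups at about (262,182) blue, (322,188) blue and (382,197) gold. I'll check these against the lattice fit.

Run:
```python
from h import *; import json
p={k:np.array(v) for k,v in json.load(open("w3.json")).items()}
hsv=cv2.cvtColor(cv2.imread("pics/w3.png"),cv2.COLOR_BGR2HSV)
for n,lo,hi in[("blue",(100,120,40),(125,255,255)),("gold",(18,90,60),(35,255,255))]:
    m=cv2.inRange(hsv,lo,hi); m[:150]=0;m[270:]=0;m[:,:225]=0;m[:,420:]=0
    for c in cv2.findContours(cv2.morphologyEx(m,cv2.MORPH_CLOSE,np.ones((5,5))),cv2.RETR_EXTERNAL,2)[0]:
        if cv2.contourArea(c)>200:
            c=cv2.convexHull(c);(u,v),a,_=cv2.fitEllipse(c); x,y,w,h=cv2.boundingRect(c)
            print(n,round(u,1),round(v,1),np.round(a,1),(x,y,w,h),plane(p,(u,v),50,True).round(1))
```

```text
blue 255.9 238.2 [35.5 42.3] (237, 218, 38, 38) [ 447.5 -329.1]
blue 321.0 190.4 [38.7 39.8] (302, 170, 39, 38) [ 523.2 -272.7]
blue 259.9 181.9 [38.2 40.7] (240, 163, 40, 40) [ 455.6 -262.9]
gold 380.1 197.5 [35.7 40. ] (362, 179, 38, 38) [ 589.4 -280.7]
```

```bash
python3 -m creep '[[-0.9,[0,0,3],0],[-0.9,[0,0,6],0],[-0.9,[0,0,8.5],0],[-0.9,[0,0,10.5],0],[-0.9,[0,0,12],0],[-0.9,[0,0,13],0],[-0.9,[0,0,13.8],0],[-0.9,[0,0,14.3],0],[-0.9,[0,0,14.5],0],[-0.9,[0,0,14.6],0],[-0.9,[0,0,14.6],0],[-0.9,[0,0,14.6],0]]'
```

```text
clock: 8.3
eef_pos: [522.2, -272.6, 72.9]
eef_rot: [3.141, 0.0, 1.57]
wrist_force: [0.7, -0.1, -0.6]
finger_gap: 21.7
finger_force: 15.0
```

```bash
for i in 1 2; do :; done; python3 -m creep '[[-0.9,[0,0,0.05],0],[-0.9,[0,0,0.1],0],[-0.9,[0,0,0.15],0],[-0.9,[0,0,0.2],0],[-0.9,[0,0,0.2],0],[-0.9,[0,0,0.2],0]]'; python3 -m creep '[[-0.9,[0,0,0.03],0],[-0.9,[0,0,0.06],0],[-0.9,[0,0,0.06],0],[-0.9,[0,0,0.06],0]]'
```

```text
clock: 8.9
eef_pos: [522.1, -272.6, 70.6]
eef_rot: [3.141, 0.0, 1.57]
wrist_force: [-0.7, 0.5, 2.1]
finger_gap: 21.6
finger_force: 15.0
clock: 9.3
eef_pos: [522.3, -272.7, 70.5]
eef_rot: [3.141, 0.0, 1.57]
wrist_force: [-1.6, 0.7, 7.5]
finger_gap: 21.9
finger_force: 15.0
```

Contact at z = 70.5, as predicted. I'll release and go back for the blue-capped vial.

```bash
python3 -m creep '[[-0.5,[0,0,-0.04],0],[-0.4,[0,0,-0.04],0],[-0.2,[0,0,-0.04],0],[-0.1,[0,0,-0.04],0],[-0.1,[0,0,-0.04],0],[-0.1,[0,0,-1],0],[-0.1,[0,0,-3],0],[-0.1,[0,0,-6],0],[-0.1,[0,0,-10],0],[-0.1,[0,0,-14],0],[-0.1,[0,0,-18],0],[-0.1,[0,0,-18],0]]'
python3 - <<'E'
from h import *
cv2.imwrite("pics/w4.png",manip.camera("wrist")[130:290,200:440,::-1]); go([470,265,510])
E
```

```text
clock: 10.5
eef_pos: [523.3, -273.3, 256.5]
eef_rot: [3.133, 0.005, 1.57]
wrist_force: [-0.4, 0.6, 0.2]
finger_gap: 42.5
finger_force: 0.0
at [ 522.6 -272.9  253.2] [3.137e+00 3.000e-03 1.570e+00] shift cm [ 53.78  -5.3  -25.68] roll 0 gap 42.4 t 10.55
```

View pics/w4.png

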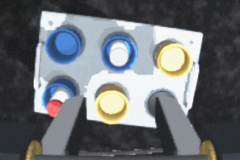

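The vial stands in the middle blue cup (at 319,182 in the full picture). Returning for the blue-capped vial.

```bash
python3 -m creep '[[-0.1,[0,0,-4],0],[-0.1,[0,0,-9],0],[-0.1,[0,0,-14],0],[-0.1,[0,0,-19],0],[-0.1,[0,0,-23],0],[-0.1,[2,0,-25],0],[-0.1,[6,0,-25],0],[-0.1,[11,-0.5,-25],0],[-0.1,[16,-1,-25],0],[-0.1,[21,-1.5,-25],0],[-0.1,[26,-2,-25],0],[-0.1,[31,-2.5,-25],0]]'
python3 -m creep '[[0.3,[5,-0.5,0],0],[0.5,[10,-1,0],0],[0.5,[15,-1.7,0],0],[0.5,[19,-2.4,0],0],[0.5,[22,-2.7,0],0],[0.5,[22.7,-2.8,2],0],[0.5,[22.7,-2.8,6],0],[0.5,[22.7,-2.8,11],0],[0.5,[22.7,-2.8,16],0],[0.5,[22.7,-2.8,20],0],[0.5,[22.7,-2.8,20],0],[0.5,[22.7,-2.8,20],0]]'
python3 -c "
from h import *
go([470,265,58])"
```

```text
clock: 11.75
eef_pos: [496.8, 38.1, 499.1]
eef_rot: [-3.14, 0.0, 1.57]
wrist_force: [0.5, 0.0, -0.5]
finger_gap: 42.5
finger_force: 0.0
clock: 12.95
eef_pos: [469.7, 263.3, 300.9]
eef_rot: [-3.142, 0.0, 1.57]
wrist_force: [-0.2, 0.5, 0.9]
finger_gap: 70.5
finger_force: 0.0
at [469.7 263.3 300.9] [-3.142  0.     1.57 ] shift cm [ 0.17  0.03 24.29] roll 0 gap 70.5 t 12.95
```

```bash
python3 -m creep '[[0.5,[0.2,0,4],0],[0.5,[0.2,0,8.5],0],[0.5,[0.2,0,13],0],[0.5,[0.2,0,17],0],[0.5,[0.2,0,20],0],[0.5,[0.2,0,22.5],0],[0.5,[0.2,0,24],0],[0.5,[0.2,0,24.3],0],[0.5,[0.2,0,24.3],0],[0.5,[0.2,0,24.3],0]]'
python3 - <<'E'
from h import *
cv2.imwrite("pics/w5.png",manip.camera("wrist")[150:310,200:440,::-1]); go([470,265,58])
E
```

```text
clock: 13.95
eef_pos: [470.7, 265.8, 58.7]
eef_rot: [3.139, -0.001, 1.57]
wrist_force: [0.3, 0.3, 1.0]
finger_gap: 71.0
finger_force: 0.0
at [470.5 265.7  58.5] [ 3.139e+00 -1.000e-03  1.570e+00] shift cm [-0.07 -0.05  0.05] roll 0 gap 70.0 t 14.0
```

View pics/w5.png

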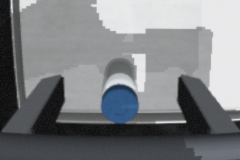

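The blue cap at (322,250) is centred between the fingers, so I'll grip and carry it.

```bash
python3 -m creep '[[0,[0,0,0],0],[-0.3,[0,0,0],0],[-0.5,[0,0,0],0],[-0.6,[0,0,0],0],[-0.7,[0,0,0],0],[-0.9,[0,0,0],0],[-0.9,[0,0,0],0],[-0.9,[0,0,0],0],[-0.9,[0,0,0],0],[-0.9,[0,0,0],0],[-0.9,[0,0,0],0]]' 15
python3 -m creep '[[-0.9,[0,0,-1],0],[-0.9,[0,0,-3],0],[-0.9,[0,0,-7],0],[-0.9,[0,0,-12],0],[-0.9,[0,0,-17],0],[-0.9,[0,0,-22],0],[-0.9,[0,0,-27],0],[-0.9,[0,0,-32],0],[-0.9,[0,0,-36],0],[-0.9,[0,0,-40],0],[-0.9,[0,0,-44],0],[-0.9,[0,0,-44],0]]'
python3 -c "
from h import *
go([453,-264,500])"
```

```text
clock: 15.1
eef_pos: [469.6, 265.3, 56.8]
eef_rot: [3.142, 0.0, 1.57]
wrist_force: [0.0, -0.5, 0.1]
finger_gap: 22.1
finger_force: 15.0
clock: 16.3
eef_pos: [469.0, 265.0, 502.9]
eef_rot: [3.134, -0.004, 1.57]
wrist_force: [-1.4, 0.7, -0.4]
finger_gap: 21.9
finger_force: 15.0
at [469.  265.  502.9] [ 3.134 -0.004  1.57 ] shift cm [-52.9   -1.56   0.29] roll 0 gap 21.9 t 16.3
```

```bash
python3 -m creep '[[-0.9,[-2,0.5,0],0],[-0.9,[-6,1,0],0],[-0.9,[-10.5,1.5,0],0],[-0.9,[-15,2,0],0],[-0.9,[-20,2.5,0],0],[-0.9,[-25,3,0],0],[-0.9,[-30,3,0],0],[-0.9,[-35,2.5,0],0],[-0.9,[-40,1.5,0],0],[-0.9,[-45,0,0],0],[-0.9,[-49.5,-1.2,0],0],[-0.9,[-52.5,-1.6,0],0]]'
python3 -m creep '[[-0.9,[-0.4,0,1],0],[-0.9,[-0.4,0,3],0],[-0.9,[-0.4,0,7],0],[-0.9,[-0.4,0,11],0],[-0.9,[-0.4,0,15],0],[-0.9,[-0.4,0,19],0],[-0.9,[-0.4,0,22],0],[-0.9,[-0.4,0,25],0],[-0.9,[-0.4,0,27],0],[-0.9,[-0.4,0,28],0],[-0.9,[-0.4,0,28],0],[-0.9,[-0.4,0,28],0]]'
python3 -c "
from h import *
go([453,-264,68.8])"
```

```text
clock: 17.5
eef_pos: [451.4, -262.3, 496.9]
eef_rot: [-3.141, 0.0, 1.568]
wrist_force: [1.1, -0.0, 0.0]
finger_gap: 21.8
finger_force: 15.0
clock: 18.7
eef_pos: [453.5, -263.6, 217.8]
eef_rot: [3.141, 0.001, 1.57]
wrist_force: [-0.1, 0.3, -0.5]
finger_gap: 22.2
finger_force: 15.0
at [ 453.5 -263.6  217.8] [3.141e+00 1.000e-03 1.570e+00] shift cm [-0.04 -0.05 14.9 ] roll 0 gap 22.2 t 18.7
```

```bash
python3 -m creep '[[-0.9,[0,0,3],0],[-0.9,[0,0,6],0],[-0.9,[0,0,8.5],0],[-0.9,[0,0,10.5],0],[-0.9,[0,0,12],0],[-0.9,[0,0,13],0],[-0.9,[0,0,13.8],0],[-0.9,[0,0,14.3],0],[-0.9,[0,0,14.5],0],[-0.9,[0,0,14.6],0],[-0.9,[0,0,14.6],0],[-0.9,[0,0,14.6],0]]'
python3 -m creep '[[-0.9,[0,0,0.05],0],[-0.9,[0,0,0.1],0],[-0.9,[0,0,0.15],0],[-0.9,[0,0,0.2],0],[-0.9,[0,0,0.2],0],[-0.9,[0,0,0.2],0]]'
```

```text
clock: 19.9
eef_pos: [453.3, -263.8, 71.2]
eef_rot: [3.141, 0.0, 1.57]
wrist_force: [-0.3, -0.4, -0.2]
finger_gap: 22.1
finger_force: 15.0
clock: 20.5
eef_pos: [453.2, -263.8, 69.0]
eef_rot: [3.141, 0.0, 1.57]
wrist_force: [-0.8, 0.1, 3.4]
finger_gap: 21.8
finger_force: 15.0
```

```bash
python3 -m creep '[[-0.5,[0,0,0.02],0],[-0.4,[0,0,0.02],0],[-0.2,[0,0,0.02],0],[-0.1,[0,0,0.02],0],[-0.1,[0,0,0.02],0],[-0.1,[0,0,-1],0],[-0.1,[0,0,-3],0],[-0.1,[0,0,-7],0],[-0.1,[0,0,-12],0],[-0.1,[0,0,-17],0],[-0.1,[0,0,-22],0],[-0.1,[0,0,-27],0]]'
python3 -m creep '[[-0.1,[0,0,-5],0],[-0.1,[0,0,-10],0],[-0.1,[0,0,-14.5],0],[-0.1,[2,0,-16.5],0],[-0.1,[6,1,-16.5],0],[-0.1,[11,2,-16.5],0],[-0.1,[16,3,-16.5],0],[-0.1,[21,4,-16.5],0],[-0.1,[26,5,-16.5],0],[-0.1,[31,6,-16.5],0],[-0.1,[36,7,-16.5],0],[-0.1,[41,8,-16.5],0]]'
python3 -c "
from h import *
go([566,361,300])"
```

```text
clock: 21.7
eef_pos: [452.6, -263.3, 342.0]
eef_rot: [3.141, 0.001, 1.57]
wrist_force: [0.5, -0.1, 0.2]
finger_gap: 42.2
finger_force: 0.0
clock: 22.9
eef_pos: [531.5, 141.5, 504.9]
eef_rot: [3.141, -0.0, 1.57]
wrist_force: [0.3, -0.6, -0.1]
finger_gap: 42.5
finger_force: 0.0
at [531.5 141.5 504.9] [ 3.141 -0.     1.57 ] shift cm [21.96  3.44 20.49] roll 0 gap 42.5 t 22.9
```

```bash
python3 -m creep '[[0.3,[5,0.8,0],0],[0.5,[10,1.6,0],0],[0.5,[15,2.4,0],0],[0.5,[19,3,0],0],[0.5,[21.9,3.4,2],0],[0.5,[21.9,3.4,6],0],[0.5,[21.9,3.4,10.5],0],[0.5,[21.9,3.4,15],0],[0.5,[21.9,3.4,19],0],[0.5,[21.9,3.4,23],0],[0.5,[21.9,3.4,26],0],[0.5,[21.9,3.4,26],0]]'
python3 -c "
from h import *
go([566,361,45])"
```

```text
clock: 24.1
eef_pos: [565.1, 357.7, 240.2]
eef_rot: [-3.136, 0.003, 1.57]
wrist_force: [-0.2, -1.1, -0.3]
finger_gap: 70.3
finger_force: 0.0
at [565.1 357.7 240.2] [-3.136e+00  3.000e-03  1.570e+00] shift cm [ 0.33  0.09 19.52] roll 0 gap 70.3 t 24.1
```

```bash
python3 -m creep '[[0.5,[0.05,0,3],0],[0.5,[0.05,0,7],0],[0.5,[0.05,0,11],0],[0.5,[0.05,0,14.5],0],[0.5,[0.05,0,17],0],[0.5,[0.05,0,18.8],0],[0.5,[0.05,0,19.6],0],[0.5,[0.05,0,19.8],0],[0.5,[0.05,0,19.8],0],[0.5,[0.05,0,19.8],0]]'
python3 - <<'E'
from h import *
cv2.imwrite("pics/w6.png",manip.camera("wrist")[150:310,200:440,::-1]); go([566,361,45])
E
```

```text
clock: 25.1
eef_pos: [567.0, 359.3, 47.5]
eef_rot: [3.14, -0.001, 1.57]
wrist_force: [-0.8, -0.6, -0.6]
finger_gap: 70.5
finger_force: 0.0
at [566.9 359.2  47.3] [ 3.14e+00 -1.00e-03  1.57e+00] shift cm [ 0.18 -0.09  0.23] roll 0 gap 70.4 t 25.15
```

View pics/w6.png

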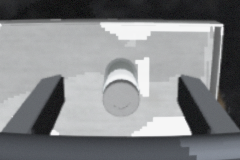

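The short vial at (322,247) is centred between the fingers. I'll lower 3 mm and grip.

```bash
python3 -m creep '[[0.2,[0.1,0,0.3],0],[-0.2,[0.1,0,0.3],0],[-0.5,[0.1,0,0.3],0],[-0.6,[0.1,0,0.3],0],[-0.7,[0.1,0,0.3],0],[-0.9,[0.1,0,0.3],0],[-0.9,[0.1,0,0.3],0],[-0.9,[0.1,0,0.3],0],[-0.9,[0.1,0,0.3],0],[-0.9,[0.1,0,0.3],0],[-0.9,[0.1,0,0.3],0]]' 15
python3 -m creep '[[-0.9,[0,0,-1],0],[-0.9,[0,0,-3],0],[-0.9,[0,0,-7],0],[-0.9,[0,0,-12],0],[-0.9,[0,0,-17],0],[-0.9,[0,0,-22],0],[-0.9,[0,0,-27],0],[-0.9,[0,0,-32],0],[-0.9,[0,0,-36],0],[-0.9,[0,0,-40],0],[-0.9,[0,0,-45],0],[-0.9,[0,0,-45],0]]'
python3 -c "
from h import *
go([590,-281.5,500])"
```

```text
clock: 26.25
eef_pos: [566.3, 359.9, 42.9]
eef_rot: [3.142, 0.0, 1.57]
wrist_force: [0.7, -0.2, 1.0]
finger_gap: 22.0
finger_force: 15.0
clock: 27.45
eef_pos: [565.4, 359.4, 497.5]
eef_rot: [3.137, -0.003, 1.57]
wrist_force: [-0.8, -0.4, -0.1]
finger_gap: 22.2
finger_force: 15.0
at [565.4 359.4 497.5] [ 3.137e+00 -3.000e-03  1.570e+00] shift cm [-64.09   2.51  -0.25] roll 0 gap 22.2 t 27.45
```

```bash
python3 -m creep '[[-0.9,[-2,-0.5,0],0],[-0.9,[-6,-1,0],0],[-0.9,[-10.5,-1.5,0],0],[-0.9,[-15,-2.2,0],0],[-0.9,[-20,-3,0],0],[-0.9,[-25,-3.5,0],0],[-0.9,[-30,-3.5,0],0],[-0.9,[-35,-3,0],0],[-0.9,[-40,-2.2,0],0],[-0.9,[-45,-1.2,0],0],[-0.9,[-50,0,0],0],[-0.9,[-54.5,1,0],0]]'
python3 -m creep '[[-0.9,[-4,0.8,0],0],[-0.9,[-8,1.3,0],0],[-0.9,[-9.6,1.5,1],0],[-0.9,[-9.6,1.5,4],0],[-0.9,[-9.6,1.5,8],0],[-0.9,[-9.6,1.5,12],0],[-0.9,[-9.6,1.5,16],0],[-0.9,[-9.6,1.5,20],0],[-0.9,[-9.6,1.5,24],0],[-0.9,[-9.6,1.5,27],0],[-0.9,[-9.6,1.5,28],0],[-0.9,[-9.6,1.5,28],0]]'
python3 -c "
from h import *
go([590,-281.5,68.9])"
```

```text
clock: 28.65
eef_pos: [575.3, -186.7, 493.9]
eef_rot: [3.141, 0.0, 1.57]
wrist_force: [0.8, 0.7, -0.7]
finger_gap: 21.8
finger_force: 15.0
clock: 29.85
eef_pos: [590.5, -280.3, 212.5]
eef_rot: [-3.14, -0.001, 1.57]
wrist_force: [0.3, -0.6, 0.2]
finger_gap: 22.1
finger_force: 15.0
at [ 590.5 -280.3  212.5] [-3.14e+00 -1.00e-03  1.57e+00] shift cm [-0.12 -0.05 14.36] roll 0 gap 22.1 t 29.85
```

```bash
python3 -m creep '[[-0.9,[-0.1,0,3],0],[-0.9,[-0.1,0,6],0],[-0.9,[-0.1,0,8.5],0],[-0.9,[-0.1,0,10.5],0],[-0.9,[-0.1,0,12],0],[-0.9,[-0.1,0,13],0],[-0.9,[-0.1,0,13.6],0],[-0.9,[-0.1,0,13.9],0],[-0.9,[-0.1,0,14],0],[-0.9,[-0.1,0,14],0],[-0.9,[-0.1,0,14],0]]'
python3 -m creep '[[-0.9,[0,0,0.05],0],[-0.9,[0,0,0.1],0],[-0.9,[0,0,0.15],0],[-0.9,[0,0,0.2],0],[-0.9,[0,0,0.2],0],[-0.9,[0,0,0.2],0]]'
```

```text
clock: 30.95
eef_pos: [591.0, -282.0, 73.4]
eef_rot: [3.141, 0.0, 1.57]
wrist_force: [0.5, 0.2, -1.0]
finger_gap: 22.0
finger_force: 15.0
clock: 31.55
eef_pos: [590.7, -281.9, 70.8]
eef_rot: [-3.142, 0.0, 1.57]
wrist_force: [-0.1, 0.0, -0.1]
finger_gap: 22.0
finger_force: 15.0
```

```bash
python3 -m creep '[[-0.9,[0,0,0.05],0],[-0.9,[0,0,0.1],0],[-0.9,[0,0,0.14],0],[-0.9,[0,0,0.17],0],[-0.9,[0,0,0.17],0],[-0.9,[0,0,0.17],0]]'
```

```text
clock: 32.15
eef_pos: [590.8, -281.9, 69.2]
eef_rot: [3.142, 0.0, 1.57]
wrist_force: [-0.5, 0.1, -0.5]
finger_gap: 22.2
finger_force: 15.0
```

```bash
python3 -m creep '[[-0.9,[0,0,0.03],0],[-0.9,[0,0,0.06],0],[-0.9,[0,0,0.06],0],[-0.9,[0,0,0.06],0]]'
```

```text
clock: 32.55
eef_pos: [590.9, -282.0, 69.0]
eef_rot: [3.141, 0.0, 1.57]
wrist_force: [-1.6, 1.1, 5.7]
finger_gap: 21.9
finger_force: 15.0
```

Contact at the predicted height. I'll release and fetch the last vial.

```bash
python3 -m creep '[[-0.5,[0,0,-0.02],0],[-0.4,[0,0,-0.02],0],[-0.2,[0,0,-0.02],0],[-0.1,[0,0,-0.02],0],[-0.1,[0,0,-0.02],0],[-0.1,[0,0,-1],0],[-0.1,[0,0,-3],0],[-0.1,[0,0,-7],0],[-0.1,[0,0,-12],0],[-0.1,[0,0,-17],0],[-0.1,[0,0,-22],0],[-0.1,[0,0,-27],0]]'
python3 -m creep '[[-0.1,[0,0,-5],0],[-0.1,[0,0,-10],0],[-0.1,[0,0,-14],0],[-0.1,[2,-0.5,-15.5],0],[-0.1,[6,-2,-15.5],0],[-0.1,[11,-4,-15.5],0],[-0.1,[16,-6,-15.5],0],[-0.1,[21,-7,-15.5],0],[-0.1,[26,-8,-15.5],0],[-0.1,[31,-9,-15.5],0],[-0.1,[36,-10,-15.5],0],[-0.1,[41,-11,-15.5],0]]'
python3 -c "
from h import *
go([445,361.5,250])"
```

```text
clock: 33.75
eef_pos: [590.2, -281.6, 341.8]
eef_rot: [3.141, 0.0, 1.57]
wrist_force: [-0.2, -0.2, 0.3]
finger_gap: 42.3
finger_force: 0.0
clock: 34.95
eef_pos: [481.6, 118.0, 493.3]
eef_rot: [-3.141, -0.0, 1.57]
wrist_force: [1.2, -0.1, 0.4]
finger_gap: 42.3
finger_force: 0.0
at [481.6 118.  493.3] [-3.141 -0.     1.57 ] shift cm [24.35 -3.68 24.33] roll 0 gap 42.3 t 34.95
```

```bash
python3 -m creep '[[0.3,[5,-0.8,0],0],[0.5,[10,-1.6,0],0],[0.5,[15,-2.4,0],0],[0.5,[20,-3.2,0],0],[0.5,[23.5,-3.7,1],0],[0.5,[23.9,-3.7,4],0],[0.5,[23.9,-3.7,8],0],[0.5,[23.9,-3.7,12],0],[0.5,[23.9,-3.7,16],0],[0.5,[23.9,-3.7,20],0],[0.5,[23.9,-3.7,24],0],[0.5,[23.9,-3.7,25],0]]'
python3 -m creep '[[0.5,[0,0,0],0],[0.5,[0,0,0],0]]'
python3 -c "
from h import *
go([445,361.5,44])"
```

```text
clock: 36.15
eef_pos: [444.5, 353.9, 239.4]
eef_rot: [-3.136, 0.004, 1.57]
wrist_force: [-0.4, 0.3, 0.7]
finger_gap: 70.3
finger_force: 0.0
clock: 36.35
eef_pos: [446.9, 355.3, 245.7]
eef_rot: [3.14, -0.001, 1.57]
wrist_force: [0.9, 0.1, 0.5]
finger_gap: 70.4
finger_force: 0.0
at [446.9 355.3 245.7] [ 3.14e+00 -1.00e-03  1.57e+00] shift cm [ 0.62 -0.19 20.17] roll 0 gap 70.4 t 36.35
```

```bash
python3 -m creep '[[0.5,[0.6,-0.1,3],0],[0.5,[0.6,-0.1,7],0],[0.5,[0.6,-0.1,11],0],[0.5,[0.6,-0.1,14.5],0],[0.5,[0.6,-0.1,17],0],[0.5,[0.6,-0.1,18.8],0],[0.5,[0.6,-0.1,19.8],0],[0.5,[0.6,-0.1,20.1],0],[0.5,[0.6,-0.1,20.1],0],[0.5,[0.6,-0.1,20.1],0]]'
python3 - <<'E'
from h import *
cv2.imwrite("pics/w7.png",manip.camera("wrist")[150:310,200:440,::-1]); go([445,361.5,44])
E
```

```text
clock: 37.35
eef_pos: [446.3, 361.4, 43.9]
eef_rot: [3.14, -0.001, 1.57]
wrist_force: [-1.0, 0.1, 0.5]
finger_gap: 70.7
finger_force: 0.0
at [446.2 361.3  43.8] [ 3.14e+00 -1.00e-03  1.57e+00] shift cm [ 0.02 -0.12 -0.02] roll 0 gap 70.1 t 37.4
```

View pics/w7.png

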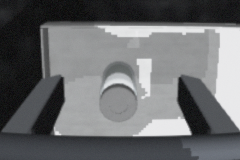

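The vial at (317,250) sits about 2 mm left of the finger midpoint, so I'll correct that and grip.

```bash
python3 -m creep '[[0.2,[0,-0.2,0],0],[-0.2,[0,-0.2,0],0],[-0.4,[0,-0.2,0],0],[-0.5,[0,-0.2,0],0],[-0.6,[0,-0.2,0],0],[-0.7,[0,-0.2,0],0],[-0.9,[0,-0.2,0],0],[-0.9,[0,-0.2,0],0],[-0.9,[0,-0.2,0],0],[-0.9,[0,-0.2,0],0],[-0.9,[0,-0.2,0],0],[-0.9,[0,-0.2,0],0]]' 15
python3 -m creep '[[-0.9,[0,0,-1],0],[-0.9,[0,0,-3],0],[-0.9,[0,0,-7],0],[-0.9,[0,0,-12],0],[-0.9,[0,0,-17],0],[-0.9,[0,0,-22],0],[-0.9,[0,0,-27],0],[-0.9,[0,0,-32],0],[-0.9,[0,0,-36],0],[-0.9,[0,0,-40],0],[-0.9,[0,0,-45],0],[-0.9,[0,0,-45.5],0]]'
python3 -c "
from h import *
go([512.5,-342,500])"
```

```text
clock: 38.6
eef_pos: [443.8, 361.0, 42.6]
eef_rot: [3.141, -0.0, 1.57]
wrist_force: [0.1, -0.2, 0.7]
finger_gap: 21.9
finger_force: 15.0
clock: 39.8
eef_pos: [443.0, 360.5, 504.5]
eef_rot: [3.134, -0.006, 1.57]
wrist_force: [0.2, -1.0, 1.0]
finger_gap: 21.6
finger_force: 15.0
at [443.  360.5 504.5] [ 3.134 -0.006  1.57 ] shift cm [-70.24   7.     0.45] roll 0 gap 21.6 t 39.8
```

```bash
python3 -m creep '[[-0.9,[-2,1,0],0],[-0.9,[-6,2,0],0],[-0.9,[-10.5,3.5,0],0],[-0.9,[-15,5,0],0],[-0.9,[-20,6,0],0],[-0.9,[-25,7,0],0],[-0.9,[-30,7,0],0],[-0.9,[-35,7,0],0],[-0.9,[-40,7,0],0],[-0.9,[-45,7,0],0],[-0.9,[-50,7,0],0],[-0.9,[-55,7,0],0]]'
python3 -m creep '[[-0.9,[-5,0,0],0],[-0.9,[-10,0,0],0],[-0.9,[-13.5,0,0],0],[-0.9,[-15.5,0,2],0],[-0.9,[-15.5,0,6],0],[-0.9,[-15.5,0,10],0],[-0.9,[-15.5,0,14],0],[-0.9,[-15.5,0,18],0],[-0.9,[-15.5,0,22],0],[-0.9,[-15.5,0,25],0],[-0.9,[-15.5,0,26],0],[-0.9,[-15.5,0,26],0]]'
python3 -m creep '[[-0.9,[0,0,0],0],[-0.9,[0,0,0],0]]'
python3 -c "
from h import *
go([512,-342.3,68.6])"
```

```text
clock: 41.0
eef_pos: [512.4, -189.0, 497.9]
eef_rot: [-3.142, -0.0, 1.57]
wrist_force: [1.4, 0.1, -0.6]
finger_gap: 21.9
finger_force: 15.0
clock: 42.2
eef_pos: [512.9, -341.9, 237.1]
eef_rot: [-3.14, -0.001, 1.57]
wrist_force: [-0.3, -0.6, 1.1]
finger_gap: 22.2
finger_force: 15.0
clock: 42.4
eef_pos: [513.6, -342.5, 239.5]
eef_rot: [3.139, 0.002, 1.57]
wrist_force: [-1.3, -0.3, -0.2]
finger_gap: 21.7
finger_force: 15.0
at [ 513.6 -342.5  239.5] [3.139e+00 2.000e-03 1.570e+00] shift cm [ 0.02 -0.16 17.09] roll 0 gap 21.7 t 42.4
```

```bash
python3 -m creep '[[-0.9,[0,-0.1,3],0],[-0.9,[0,-0.1,7],0],[-0.9,[0,-0.1,10.5],0],[-0.9,[0,-0.1,13],0],[-0.9,[0,-0.1,15],0],[-0.9,[0,-0.1,16],0],[-0.9,[0,-0.1,16.5],0],[-0.9,[0,-0.1,16.7],0],[-0.9,[0,-0.1,16.7],0],[-0.9,[0,-0.1,16.7],0]]'
python3 -m creep '[[-0.9,[0,0,0.05],0],[-0.9,[0,0,0.1],0],[-0.9,[0,0,0.15],0],[-0.9,[0,0,0.2],0],[-0.9,[0,0,0.2],0],[-0.9,[0,0,0.2],0]]'
```

```text
clock: 43.4
eef_pos: [512.5, -342.4, 71.5]
eef_rot: [3.14, 0.001, 1.57]
wrist_force: [0.1, 0.1, 0.5]
finger_gap: 22.0
finger_force: 15.0
clock: 44.0
eef_pos: [512.2, -342.2, 68.8]
eef_rot: [3.141, 0.0, 1.57]
wrist_force: [-1.0, 0.1, 4.1]
finger_gap: 22.2
finger_force: 15.0
```

```bash
python3 -m creep '[[-0.5,[0,0,0.02],0],[-0.4,[0,0,0.02],0],[-0.2,[0,0,0.02],0],[-0.1,[0,0,0.02],0],[-0.1,[0,0,0.02],0],[-0.1,[0,0,-1],0],[-0.1,[0,0,-3],0],[-0.1,[0,0,-7],0],[-0.1,[0,0,-12],0],[-0.1,[0,0,-17],0],[-0.1,[-3,0,-20],0],[-0.1,[-6,0,-20],0]]'
python3 -m creep '[[-0.1,[-3,0,0],0],[-0.1,[-3,0,0],0],[-0.1,[-3,0,0],0]]'
python3 - <<'E'
from h import *
a=cv2.resize(manip.camera("top")[150:250,375:475],(400,400),interpolation=cv2.INTER_CUBIC)
b=cv2.resize(manip.camera("wrist")[100:260,220:420],(400,320),interpolation=cv2.INTER_CUBIC)
cv2.imwrite("pics/f.png",np.hstack([a,np.vstack([b,np.zeros((80,400,3),np.uint8)])])[:,:,::-1])
E
```

```text
clock: 45.2
eef_pos: [513.0, -403.1, 275.6]
eef_rot: [3.135, 0.006, 1.571]
wrist_force: [-0.0, -0.1, -1.0]
finger_gap: 42.3
finger_force: 0.0
clock: 45.5
eef_pos: [511.9, -432.2, 268.7]
eef_rot: [-3.142, -0.0, 1.569]
wrist_force: [-1.0, 0.5, 0.9]
finger_gap: 42.1
finger_force: 0.0
```

View pics/f.png

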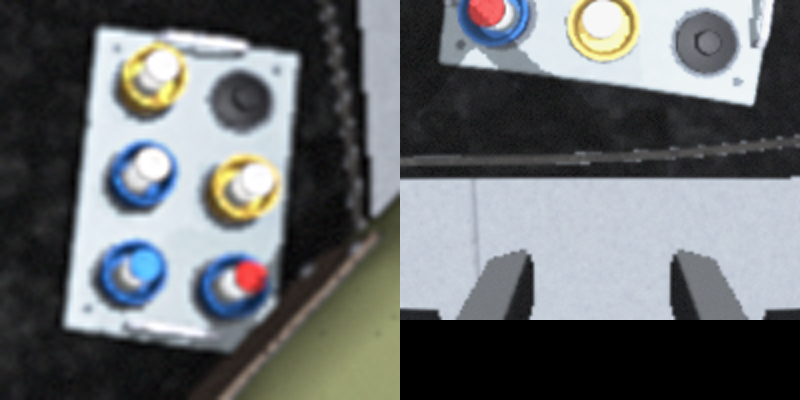

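The picture shows all four vials upright in the right cups: grey caps in gold at crop (158,68) and (258,182), the tall grey cap in blue at (152,163), and the blue cap in blue at (145,263). The red-capped vial is untouched at (250,277), and the gripper is clear.

```bash
python3 -c "
from cell import manip
print(manip.sign_off())"
```

```text
the job is handed in; nothing more can be done
None
```

All four vials are standing on the floors of matching cups, tall in blue and short in gold; the red-capped vial was left where it was, and the job was handed in at about 46 s of the 138 s limit.

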